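# Press the block onto a spectacle lens to the set hand of the press dial

### The arm

A 6-joint arm with a two-finger parallel gripper is mounted at the origin on the work surface. World frame = base frame: x ahead of the robot, y to its left, z up, the work surface at z = 0. Lengths are in m, angles in rad, forces in N, time in s.
With the tool pointing down it reaches from about 0.325 to 0.9 m from the base axis. Payload 6.1 kg.
Tool frame: the origin (TCP) lies at the very end of the fingers, on their centre line; the grasp point (between the pads) lies 19 mm behind it; z points along the fingers, y is the direction in which the jaws open and shut (so a half turn about z gives the same grasp; the last joint's range is limited). The gripper opens to 85 mm and grips with 20 to 120 N. Pads are 22 mm wide; open, the fingers measure 114 mm over their backs; the gripper's body (76 mm by 85 mm) begins 54 mm behind the grasp point. The pads swing forward as they close: fully open they stand 13 mm farther back than shut.
Start: joints at [-1.454, 0.22, 1.526, -0, 1.395, -0.126], TCP at [0.15, -0.607, 0.231] pointing down, gripper open.
Joint ranges: [-2.98, 2.98], [-0.91, 2.08], [0.09, 2.57], [-1.24, 4.39], [0.2, 2.65], [-2.68, 2.68]. Speed limits (rad/s): [2.57, 2.57, 3.01, 3.14, 3.14, 3.14].

### API

Orientations are given as a rotation vector (axis times angle).
In Python, from plant import arm, viewer gives the robot as it stands.
- The arm moves only by the tool carry_out, never from a script. Its arguments are lists of equal length, an entry for each row: "dr": the turn, a rotation vector about the tool's x, y, z in rad, a list of three; "delta_pos": the shift along the tool's x, y, z in m, a list of three; "fingers": the closure, from -1 (fully open) to 1 (shut). In form: {"dr": [[wx, wy, wz], ...], "delta_pos": [[dx, dy, dz], ...], "fingers": [fingers, ...]}. A call has 1 to 5 rows; each row is the pose to reach, as a shift and turn from the pose measured when the call began, along the tool's axes at that moment; what a row does not reach only later rows make up. A row lasts 1/10 s, in which the tool goes at most 50 mm and 8.59 degrees, less where a joint would pass 70% of its speed; a pose out of reach is approached as far as the arm can. A call with a gripper value outside its range is refused whole. The fingers move at their own pace and stop on an object; "force" is the grip in N (left out, the last holds). Time passes only in rows, so rows that repeat a pose let the fingers close. It gives the time, the measured TCP pose, the force and the opening at its end, in the units of the state.
- arm.sense(): the state, without advancing time (a new reading comes with each control period).
- viewer.get_image(name): name is "scene" or "top" or "wrist"; returns a dict with "img" (400x640x3 uint8, red, green, blue), "depth" (400x640 float32, m along the optical axis (not along the pixel's ray), 0 where there is no reading), "fx", "fy", "cx", "cy" (pixels), "D" ([k1, k2, p1, p2, k3] as OpenCV has them; the pictures are not rectified), "extrinsics" (4x4, takes a point from camera to world coordinates). Camera axes: x right, y up, looking along -z (the intrinsics and any distortion apply to the point x, -y, -z); pixel columns grow to the right and rows downward; lengths in m; the calibration is good to about 2 mm. A picture is of the moment at which its call begins.
- arm.close_job(): hands the job in, once; it reports no verdict.
The state is a dict: "clock": time; "joint_positions": joint angles; "qd": joint speeds; "tau": joint torques, N m; "position": TCP position; "orientation": TCP orientation; "force": force on the tool from outside, world axes, zero at the start; "moment": the same for the moment, N m; "opening": finger opening in m.
Only numpy, scipy, OpenCV 4.12 (cv2) and the standard library are available. Lean on these libraries where they do the work, as an engineer would, in place of code of your own. Each camera call takes 0.05 s, during which the arm holds its last target. There are 200 camera calls.

### The job

Block the lens on the lens blocker: swing its arm in over the lens until it is firmly against its stop, then push the sprung press lever down gently until the dial's pointer stands at the set hand (within a division) and keep it there for two seconds so that the pad takes, never running more than two divisions past. Then ease the lever all the way back up without letting it snap, and only then swing the arm well clear of the lens (at least about 40 degrees), leaving the lens lying in its seat and everything else on the table where it is.

Things in the scene. Friction and masses are not known exactly. Their poses are not given: they have to be found in the camera images.
- swing_arm (a joint): Angle of the blocker's arm about its upright column, rad: 0 = against its hard stop, block straight above the lens; grows as the arm swings out to the robot's left (clockwise seen from above), up to 1.15. Starts 0.7 to 1.0 out. Stays where it is left; swinging takes 1 to 2 N at the ball.
- press_lever (a joint): Angle of the press lever, rad: 0 = up (level), grows as the ball is pushed down, to 0.36. A spring lifts it (2 to 4 N at the ball while the block is free). It drives the quill with dial and block straight down, 95 mm per rad. When the pad meets the lens the force at the ball rises by 1.5 N, then by 0.3 N per mm of ball travel, while the block's spring gives way and turns the pointer.
- ball_grip (a point): Centre of the black ball (28 mm) at the lever's free end, to grasp from above or push; 165 mm above the table when up, 235 mm from the column axis. The lever's level axis is at the same height, 215 mm behind the ball (20 mm from the column axis). Behind the ball a 10 mm rod, from 40 mm on a 73 mm wide fork. x points back along the lever to the column, z up.
- column_axis (a point): Point on the upright column's axis (about which the arm swings), 165 mm above the table. Axes of the blocker's base: its -x points from the column to the lens seat, z up. Base casting 230 x 140 x 35 mm.
- lens_seat (a point): Centre of the lens seat on the blocker's base, level with the tops of the three rubber pins the lens lies on, 66 mm above the table, 115 mm from the column axis; three steel pins stand just outside the lens's rim.
- lens: Clear round uncut lens, 64 mm diameter, domed, 3 mm at the edge and 8.5 mm at the centre, 24 g, loose, lying in the seat. Origin at the centre of its underside.
- block_chuck: Sprung spindle at the lower end of the quill, with the grey plastic block (23 mm) and its pad pushed on it, straight above the lens when the arm is at its stop. How far the block is pushed on differs each time and does not show in this pose: with the lever up the pad hangs 12 to 18 mm above the top of the lens, so the touch has to be felt. Origin: on its axis, at table height when up.
- pointer_tip (a point): Point on the dial's long thin dark pointer, 40 mm from its axis. It turns clockwise (from above), only after the pad has met the lens, 0.25 rad per mm that the block is pressed in; at rest it is at the start of the scale. Marks on the white 96 mm dial are 0.2 rad (8 mm here) apart: one division. The dial (about 220 mm above the table) sits on the quill and goes down with it.
- set_hand_tip (a point): Point of the short steel set hand (a clip on the dial's rim pointing inwards), 40 mm from the dial's centre: where the pointer has to stand. Its place differs each time (5 to 10 divisions from the start). x points outwards from the dial's centre, y to where the pointer comes from: the pointer's y in this frame is positive before the set hand, negative past it.
- dial_centre (a point): Axis of the dial's pointer, straight above the block.
- job_tray: Grey job tray 200 x 140 x 32 mm beside the blocker, holding spectacles and a second lens. Leave alone. Origin: centre of underside.
- spectacles: Dark folded spectacles in the job tray. Leave alone.
- spare_lens: Second lens, like the first, lying in the job tray. Leave alone.
- marker_pen: White and black marker pen, 135 mm, lying by the blocker. Leave alone.
- block_pot: White pot, 62 mm wide, 45 mm high, with blocks in it. Leave alone.
- pad_roll: Roll of adhesive pads, 76 mm wide, 26 mm high. Leave alone.
- mouse: Black computer mouse, 100 x 60 mm, at the left of the table. Leave alone.
- spray: Cleaning bottle, 48 mm wide, 130 mm high, left of and behind the blocker. Leave alone.
Things that resemble listed ones, but are neither listed nor needed, are in the scene too. What is shaped like the lens but green, red or yellow is not meant.

How it is judged:
By the outcome, as a careful person would: the job done as asked, in the order asked, and still so for the second after the job is handed in, with the robot touching nothing.
It also fails if it takes over 58 s, if anything falls off the work surface, if the arm or the gripper's body presses on something with over 40 N, if the wrist force passes 120 N, or if a joint passes its speed limit or range.

## Working session

There is one attempt and no reset: what is moved stays moved. The work goes in short steps, Python scripts to look and compute and a tool call to move; the robot and the scene stay as the last step left them, time stands still between calls to the robot, and variables do not carry over. Pictures are saved under pics/ and viewed, about 8 in all and at most 12, crops included, and the job is handed in when it is done.

Besides the shell and the picture viewer there is one more tool, called after "Request:" in YAML: its name, and indented under it one key for each argument. carry_out: Moves the arm, as the interface text tells. Its arguments: {"type":"object","properties":{"dr":{"type":"array"},"delta_pos":{"type":"array"},"fingers":{"type":"array"},"force":{"type":"number"}},"required":["dr","delta_pos","fingers"]}

```bash
ls; mkdir -p pics; cat > h.py <<'E'
import numpy as np, cv2
from plant import arm, viewer
def cap(n,save=None):
    d=viewer.get_image(n)
    if save: cv2.imwrite('pics/'+save,d['img'][:,:,::-1])
    return d
def rays(d,uv):
    K=np.array([[d['fx'],0,d['cx']],[0,d['fy'],d['cy']],[0,0,1.]])
    p=cv2.undistortPoints(np.float64(uv).reshape(-1,1,2),K,np.float64(d['D']))[:,0]
    E=np.array(d['extrinsics']); v=np.c_[p[:,0],-p[:,1],-np.ones(len(p))]@E[:3,:3].T
    return E[:3,3],v
def onplane(d,uv,z):
    o,v=rays(d,uv); return o+v*((z-o[2])/v[:,2])[:,None]
def bydepth(d,uv):
    o,v=rays(d,uv); uv=np.int32(np.round(uv)).reshape(-1,2)
    return o+v*d['depth'][uv[:,1],uv[:,0]][:,None]
E
python3 - <<'E'
from h import *
a=cap('top','top1.png');b=cap('scene','scene1.png')
im=np.vstack([a['img'],b['img']])
np.savez('top1.npz',**a);np.savez('scene1.npz',**b)
print(arm.sense()); print(a['extrinsics'],b['extrinsics'],a['fx'])
E
```

```text
pics
{'clock': 0.1, 'joint_positions': array([-1.45409987e+00,  2.21184264e-01,  1.52750918e+00, -1.05085350e-05,
        1.39470195e+00, -1.26138873e-01]), 'qd': array([-0.00076272,  0.0002631 , -0.00262274, -0.00065752, -0.00050473,
       -0.00059596]), 'tau': array([ 8.79541367e-04, -4.98244250e+01, -3.90546513e+01, -9.90306717e-05,
        5.63229885e-03,  3.86997783e-06]), 'position': array([ 0.1501892 , -0.60611608,  0.23027912]), 'orientation': array([-3.11667417e+00, -3.80292843e-01,  2.87789795e-06]), 'force': array([ 0.01160915,  0.17051739, -0.68872185]), 'moment': array([-0.02327291, -0.0333918 , -0.02107565]), 'opening': 0.08581382941699693}
[[-0.01765337  0.98465632 -0.17360959  0.30092799]
 [-0.9997508  -0.01501074  0.016523    0.08361068]
 [ 0.01366347  0.17385802  0.98467594  1.59590026]
 [ 0.          0.          0.          1.        ]] [[ 0.59162193 -0.51300312  0.62194156  1.40202052]
 [ 0.80601891  0.35932639 -0.47033824 -0.57339523]
 [ 0.01780497  0.77955907  0.62607559  1.03306604]
 [ 0.          0.          0.          1.        ]] 518.8897022776854
```

View pics/top1.png

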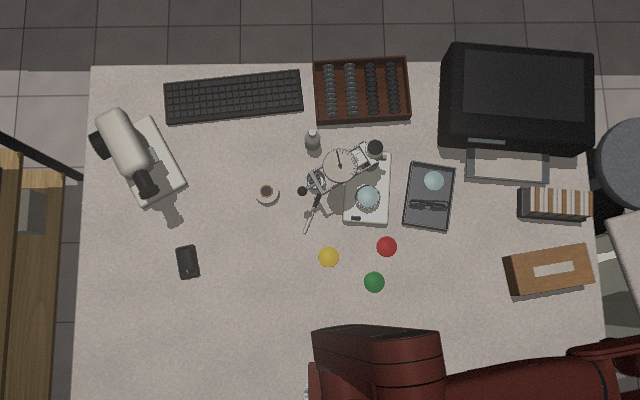

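View pics/scene1.png

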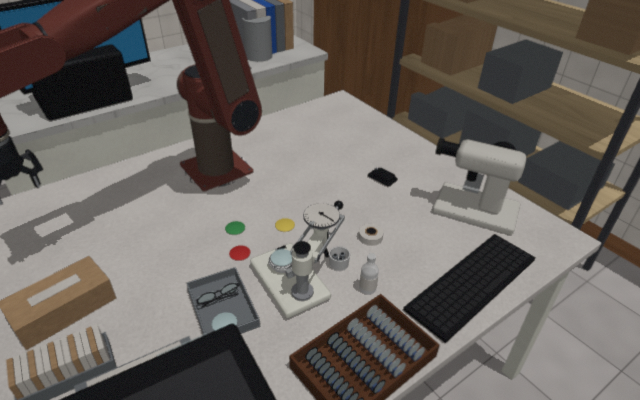

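Top view: column cap at about (375,148), dial at (340,166), black ball at (302,191), lens at (367,197). There is a pen at (312,215) and a pot at (318,180) close to the ball. Next I'll measure and crop.

```bash
python3 - <<'E'
from h import *
d=dict(np.load('top1.npz')); im=d['img']
print('ball',onplane(d,[302,191],.165),bydepth(d,[302,191]))
print('col',onplane(d,[375,148],.165),bydepth(d,[375,148]))
print('lens',onplane(d,[367,197],.07),bydepth(d,[367,197]))
print('dial',onplane(d,[340,166],.22),bydepth(d,[340,166]))
c=cv2.resize(im[110:250,270:460],None,fx=4,fy=4,interpolation=cv2.INTER_CUBIC)
cv2.imwrite('pics/c1.png',c[:,:,::-1])
E
```

```text
ball [[0.58723979 0.11104318 0.165     ]] [[0.58527537 0.11085497 0.17481757]]
col [[ 0.70942911 -0.09893438  0.165     ]] [[ 0.69878303 -0.09417702  0.20229116]]
lens [[ 0.58501839 -0.0815718   0.07      ]] [[ 0.58331608 -0.080582    0.07914341]]
dial [[0.64422686 0.00556528 0.22      ]] [[0.6434344  0.00574544 0.22317607]]
```

View pics/c1.png

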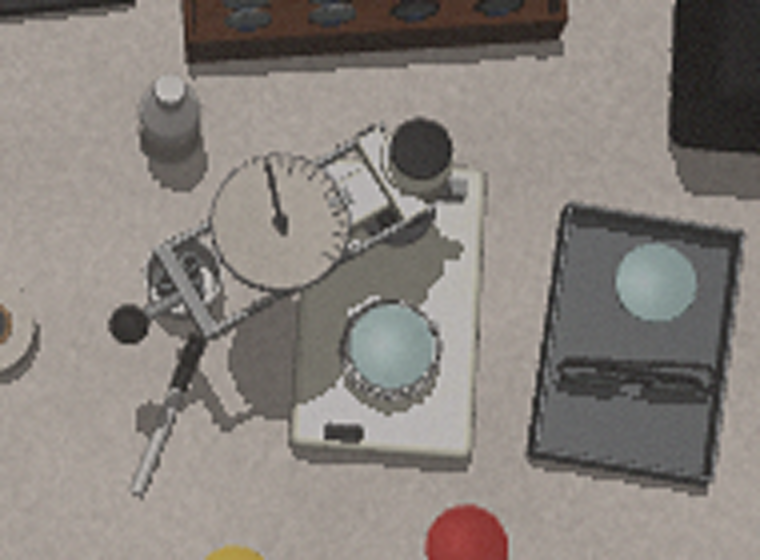

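Measured geometry agrees with the given sizes: lens to column 0.1155 m, ball to column 0.2345 m. That puts the arm about 0.96 rad out. Next I'll write a planning helper and move to a hover over the ball.

```bash
cat >> h.py <<'E'
from scipy.spatial.transform import Rotation as Ro
C=np.array([.699,-.0945]); A0=np.deg2rad(173.8)
def tgt(a,z,r=.235,off=0.):   # arm angle a (rad out), TCP height z
    t=A0-a; return np.r_[C+r*np.array([np.cos(t),np.sin(t)]),z], t
def plan(p,yaw):
    s=arm.sense(); R=Ro.from_rotvec(s['orientation'])
    G=Ro.from_matrix(np.array([[np.cos(yaw),np.sin(yaw),0],[np.sin(yaw),-np.cos(yaw),0],[0,0,-1]]))
    return np.round(R.inv().apply(p-s['position']),4).tolist(), np.round((R.inv()*G).as_rotvec(),4).tolist()
E
python3 - <<'E'
from h import *
p,y=tgt(.958,.25); print(p,plan(p,y))
E
```

```text
[0.58539042 0.11121306 0.25      ] ([0.5949, -0.5917, -0.0185], [-0.0011, -0.0018, -1.8325])
```

Request:
carry_out:
  dr:
    - [0,0,-1.83]
    - [0,0,-1.83]
    - [0,0,-1.83]
    - [0,0,-1.83]
    - [0,0,-1.83]
  delta_pos:
    - [0.595,-0.592,-0.06]
    - [0.595,-0.592,-0.06]
    - [0.595,-0.592,-0.06]
    - [0.595,-0.592,-0.06]
    - [0.595,-0.592,-0.06]
  fingers: [-1,-1,-1,-1,-1]
  force: 20

```text
clock: 0.6
position: [0.28, -0.3914, 0.2488]
orientation: [-2.757, -1.503, -0.001]
force: [0.9, -0.6, 0.2]
opening: 0.0854
```

```bash
python3 - <<'E'
from h import *
p,y=tgt(.958,.25); print(arm.sense()['position'],plan(p,y))
E
```

```text
[ 0.27997296 -0.39138733  0.2487921 ] ([0.5879, -0.0155, -0.0004], [0.0002, -0.0015, -1.077])
```

Request:
carry_out:
  dr:
    - [0,0,-1.08]
    - [0,0,-1.08]
    - [0,0,-1.08]
    - [0,0,-1.08]
    - [0,0,-1.08]
  delta_pos:
    - [0.588,-0.015,-0.01]
    - [0.588,-0.015,-0.01]
    - [0.588,-0.015,-0.01]
    - [0.588,-0.015,-0.01]
    - [0.588,-0.015,-0.01]
  fingers: [-1,-1,-1,-1,-1]

```text
clock: 1.1
position: [0.4097, -0.1778, 0.2535]
orientation: [-2.015, -2.41, -0.002]
force: [1.5, -0.9, 0.1]
opening: 0.0856
```

```bash
python3 - <<'E'
from h import *
p,y=tgt(.958,.25); print(arm.sense()['position'],plan(p,y))
E
```

```text
[ 0.40972422 -0.17779364  0.2535241 ] ([0.2534, 0.224, 0.0039], [0.0009, -0.0008, -0.3267])
```

Request:
carry_out:
  dr:
    - [0,0,-0.327]
    - [0,0,-0.327]
    - [0,0,-0.327]
    - [0,0,-0.327]
    - [0,0,-0.327]
  delta_pos:
    - [0.253,0.224,0.003]
    - [0.253,0.224,0.003]
    - [0.253,0.224,0.003]
    - [0.253,0.224,0.003]
    - [0.253,0.224,0.003]
  fingers: [-1,-1,-1,-1,-1]

```text
clock: 1.6
position: [0.5394, 0.0362, 0.2513]
orientation: [-1.596, -2.706, -0.002]
force: [0.8, -0.8, -0.2]
opening: 0.0856
```

```bash
python3 - <<'E'
from h import *
p,y=tgt(.958,.25); print(arm.sense()['position'],plan(p,y))
E
```

```text
[0.53935266 0.03615316 0.2513436 ] ([0.0434, 0.0766, 0.0014], [0.0008, -0.0006, 0.0007])
```

Request:
carry_out:
  dr:
    - [0,0,0]
    - [0,0,0]
    - [0,0,0]
    - [0,0,0]
  delta_pos:
    - [0.043,0.077,0]
    - [0.043,0.077,0]
    - [0.043,0.077,0]
    - [0.043,0.077,0]
  fingers: [-1,-1,-1,-1]

```text
clock: 2.0
position: [0.5855, 0.1119, 0.2503]
orientation: [-1.592, -2.706, 0.001]
force: [0.4, -0.5, -0.0]
opening: 0.0856
```

```bash
python3 - <<'E'
from h import *
d=cap('wrist','w1.png'); np.savez('w1.npz',**d)
s=arm.sense();print(s['position'],s['force']); print(d['extrinsics'],d['fx'])
E
```

```text
[0.58534821 0.11097933 0.25059442] [ 0.14192863  0.11047438 -0.40397641]
[[ 0.87412742 -0.46316072 -0.14623064  0.54841082]
 [ 0.48569183  0.83221616  0.26743169  0.17889113]
 [-0.00216835 -0.3047924   0.95241634  0.39225879]
 [ 0.          0.          0.          1.        ]] 308.96022237100897
```

View pics/w1.png

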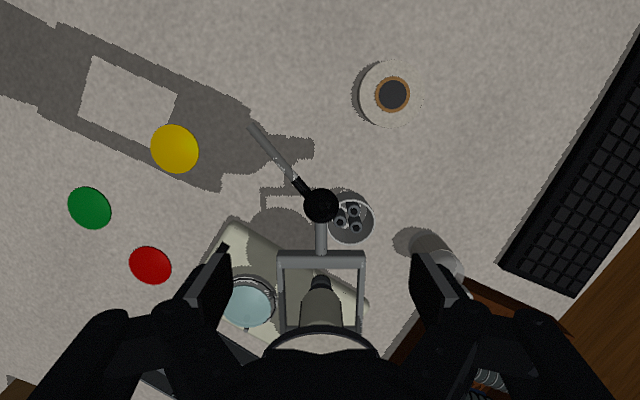

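The wrist view shows the ball at (321,205) with the rod and fork behind it, aligned with the tool. The pen and pot lie below the ball, on the table. I'll check the ball position from this view.

```bash
python3 - <<'E'
from h import *
d=dict(np.load('w1.npz'))
p=onplane(d,[[321,205],[321,252]],.165);print(p, np.hypot(*(p[0,:2]-C)))
b=p[0].copy();b[2]=.146
y=np.arctan2(b[1]-C[1],b[0]-C[0]); print(np.degrees(y),A0-y,plan(b,y))
E
```

```text
[[0.58713281 0.10896212 0.165     ]
 [0.60702562 0.07320161 0.165     ]] 0.23218764510838993
118.80279961251973 0.9598822261406319 ([-0.0027, 0.0007, 0.1046], [-0.001, -0.001, 0.0033])
```

Request:
carry_out:
  dr:
    - [0,0,0]
    - [0,0,0]
    - [0,0,0]
    - [0,0,0]
    - [0,0,0]
  delta_pos:
    - [-0.001,0,0.04]
    - [-0.001,0,0.08]
    - [-0.001,0,0.104]
    - [-0.001,0,0.104]
    - [-0.001,0,0.104]
  fingers: [-1,-0.5,0,0.2,0.3]
  force: 20

```text
clock: 2.55
position: [0.5856, 0.1091, 0.1472]
orientation: [-1.596, -2.704, 0.001]
force: [0.9, 1.0, -0.5]
opening: 0.0302
```

Request:
carry_out:
  dr:
    - [0,0,0]
    - [0,0,0]
    - [0,0,0]
    - [0,0,0]
    - [0,0,0]
  delta_pos:
    - [0,0,0]
    - [0,0,0]
    - [0,0,0]
    - [0,0,0]
    - [0,0,0]
  fingers: [0.6,1,1,1,1]
  force: 20

```text
clock: 3.05
position: [0.5861, 0.1091, 0.1482]
orientation: [-1.596, -2.705, -0.0]
force: [-1.2, 0.8, -0.7]
opening: 0.0261
```

```bash
python3 - <<'E'
from h import *
s=arm.sense(); p=s['position'];print(p,s['force'],s['opening'])
# arc waypoints as deltas from current pose
R=Ro.from_rotvec(s['orientation']); v=p[:2]-C; r=np.hypot(*v); t=np.arctan2(v[1],v[0]);print(r,A0-t)
for da in np.arange(.1,1.01,.1):
    q=np.r_[C+r*np.array([np.cos(t+da),np.sin(t+da)]),p[2]]
    print(round(da,2),R.inv().apply(q-p).round(4))
E
```

```text
[0.58606675 0.10910798 0.14815096] [-1.22040193  0.81597516 -0.67556863] 0.026105403618648715
0.23283068749852656 0.9561718454797314
0.1 [-0.0012 -0.0232  0.    ]
0.2 [-0.0047 -0.0462  0.    ]
0.3 [-0.0105 -0.0688 -0.    ]
0.4 [-0.0185 -0.0906 -0.    ]
0.5 [-0.0287 -0.1116 -0.    ]
0.6 [-0.0409 -0.1314 -0.    ]
0.7 [-0.055  -0.1499 -0.    ]
0.8 [-0.0709 -0.1669 -0.    ]
0.9 [-0.0884 -0.1822 -0.    ]
1.0 [-0.1074 -0.1957 -0.    ]
```

Request:
carry_out:
  dr:
    - [0,0,-0.04]
    - [0,0,-0.08]
    - [0,0,-0.12]
    - [0,0,-0.16]
    - [0,0,-0.2]
  delta_pos:
    - [-0.0002,-0.0093,0]
    - [-0.0008,-0.0186,0]
    - [-0.0017,-0.0279,0]
    - [-0.003,-0.0371,0]
    - [-0.0047,-0.0462,0]
  fingers: [1,1,1,1,1]

```text
clock: 3.55
position: [0.548, 0.0826, 0.1482]
orientation: [1.316, 2.852, 0.001]
force: [0.9, 0.9, -5.6]
opening: 0.0266
```

Request:
carry_out:
  dr:
    - [0,0,-0.04]
    - [0,0,-0.08]
    - [0,0,-0.12]
    - [0,0,-0.16]
    - [0,0,-0.2]
  delta_pos:
    - [-0.0002,-0.0093,0]
    - [-0.0008,-0.0186,0]
    - [-0.0017,-0.0279,0]
    - [-0.003,-0.0371,0]
    - [-0.0047,-0.0462,0]
  fingers: [1,1,1,1,1]

```text
clock: 4.05
position: [0.5158, 0.0489, 0.1482]
orientation: [1.022, 2.969, 0.002]
force: [0.7, 0.3, -4.5]
opening: 0.0262
```

```bash
cat >> h.py <<'E'
def st():
    s=arm.sense(); p=s['position']; v=p[:2]-C; t=np.arctan2(v[1],v[0]); R=Ro.from_rotvec(s['orientation'])
    X=R.as_matrix()[:,0]; 
    print('t',s['clock'],'pos',p.round(4),'r %.4f ang %.4f yawerr %.3f'%(np.hypot(*v),A0-t,np.angle(np.exp(1j*(np.arctan2(X[1],X[0])-t)))),'Ftool',R.inv().apply(s['force']).round(2),'open %.4f'%s['opening'],'tilt',R.as_matrix()[:2,2].round(4))
E
python3 -c "
from h import *
st()"
```

```text
t 4.05 pos [0.5158 0.0489 0.1482] r 0.2326 ang 0.5559 yawerr 0.001 Ftool [-0.37  0.69  4.54] open 0.0262 tilt [0.0015 0.0005]
```

Request:
carry_out:
  dr:
    - [0,0,-0.04]
    - [0,0,-0.08]
    - [0,0,-0.12]
    - [0,0,-0.16]
    - [0,0,-0.2]
  delta_pos:
    - [-0.0002,-0.0093,0]
    - [-0.0008,-0.0186,0]
    - [-0.0017,-0.0279,0]
    - [-0.003,-0.0371,0]
    - [-0.0047,-0.0462,0.0003]
  fingers: [1,1,1,1,1]

```text
clock: 4.55
position: [0.4909, 0.0095, 0.1481]
orientation: [0.718, 3.057, 0.002]
force: [-1.5, 1.4, -1.4]
opening: 0.0264
```

Request:
carry_out:
  dr:
    - [0,0,-0.04]
    - [0,0,-0.08]
    - [0,0,-0.12]
    - [0,0,-0.16]
    - [0,0,-0.2]
  delta_pos:
    - [-0.0002,-0.0093,0]
    - [-0.0008,-0.0186,0]
    - [-0.0017,-0.0279,0]
    - [-0.003,-0.0371,0]
    - [-0.0047,-0.0462,0.0003]
  fingers: [1,1,1,1,1]

```text
clock: 5.05
position: [0.4743, -0.0342, 0.1481]
orientation: [0.407, 3.114, 0.002]
force: [-3.0, 0.9, -0.1]
opening: 0.0266
```

```bash
python3 -c "
from h import *
st()"
```

```text
t 5.05 pos [ 0.4743 -0.0342  0.1481] r 0.2327 ang 0.1540 yawerr 0.002 Ftool [3.09 0.11 0.12] open 0.0266 tilt [0.0016 0.0011]
```

Request:
carry_out:
  dr:
    - [0,0,-0.03]
    - [0,0,-0.06]
    - [0,0,-0.09]
    - [0,0,-0.11]
    - [0,0,-0.13]
  delta_pos:
    - [0.0003,-0.007,0]
    - [0,-0.014,0]
    - [-0.0003,-0.021,0]
    - [-0.001,-0.0256,0]
    - [-0.0015,-0.0302,0]
  fingers: [1,1,1,1,1]

```text
clock: 5.55
position: [0.4682, -0.0641, 0.1483]
orientation: [0.203, 3.133, 0.002]
force: [1.1, 0.4, -4.5]
opening: 0.0264
```

Request:
carry_out:
  dr:
    - [0,0,-0.005]
    - [0,0,-0.01]
    - [0,0,-0.015]
    - [0,0,-0.02]
    - [0,0,-0.025]
  delta_pos:
    - [0,-0.001,0]
    - [0,-0.002,0]
    - [0,-0.003,0]
    - [0,-0.004,0]
    - [0,-0.005,0]
  fingers: [1,1,1,1,1]

```text
clock: 6.05
position: [0.4676, -0.069, 0.1482]
orientation: [0.163, 3.135, 0.002]
force: [-0.4, 0.2, -4.2]
opening: 0.0261
```

```bash
python3 -c "
from h import *
st()"
```

```text
t 6.05 pos [ 0.4676 -0.069   0.1482] r 0.2328 ang 0.0014 yawerr 0.006 Ftool [0.4  0.14 4.24] open 0.0261 tilt [0.0024 0.0009]
```

Nothing felt yet, so I'll keep going slowly until the stop.

Request:
carry_out:
  dr:
    - [0,0,0]
    - [0,0,0]
    - [0,0,0]
    - [0,0,0]
  delta_pos:
    - [0,-0.001,0.0002]
    - [0,-0.002,0.0003]
    - [0,-0.003,0.0003]
    - [0,-0.004,0.0003]
  fingers: [1,1,1,1]

```text
clock: 6.45
position: [0.4672, -0.073, 0.1481]
orientation: [0.162, 3.135, 0.002]
force: [-0.6, 0.6, -1.4]
opening: 0.0265
```

```bash
python3 -c "
from h import *
st()"
```

```text
t 6.45 pos [ 0.4672 -0.073   0.1481] r 0.2328 ang -0.0156 yawerr -0.011 Ftool [0.62 0.58 1.39] open 0.0265 tilt [0.0025 0.001 ]
```

Request:
carry_out:
  dr:
    - [0,0,-0.01]
    - [0,0,-0.01]
    - [0,0,-0.01]
    - [0,0,-0.01]
  delta_pos:
    - [0,-0.001,0]
    - [0,-0.002,0]
    - [0,-0.003,0]
    - [0,-0.004,0]
  fingers: [1,1,1,1]

```text
clock: 6.85
position: [0.4671, -0.0742, 0.1481]
orientation: [0.147, 3.135, 0.011]
force: [1.9, 16.9, -0.8]
opening: 0.0263
```

```bash
python3 -c "
from h import *
st()
d=cap('top','top2.png');e=cap('scene','scene2.png')
np.savez('scene2.npz',**e);np.savez('top2.npz',**d)
c=cv2.resize(e['img'][180:300,230:390],None,fx=5,fy=5,interpolation=cv2.INTER_CUBIC)
cv2.imwrite('pics/c2.png',c[:,:,::-1])
"
```

```text
t 6.85 pos [ 0.4671 -0.0742  0.1481] r 0.2328 ang -0.0208 yawerr -0.006 Ftool [-0.35 17.02  0.88] open 0.0263 tilt [0.0031 0.0066]
```

View pics/c2.png

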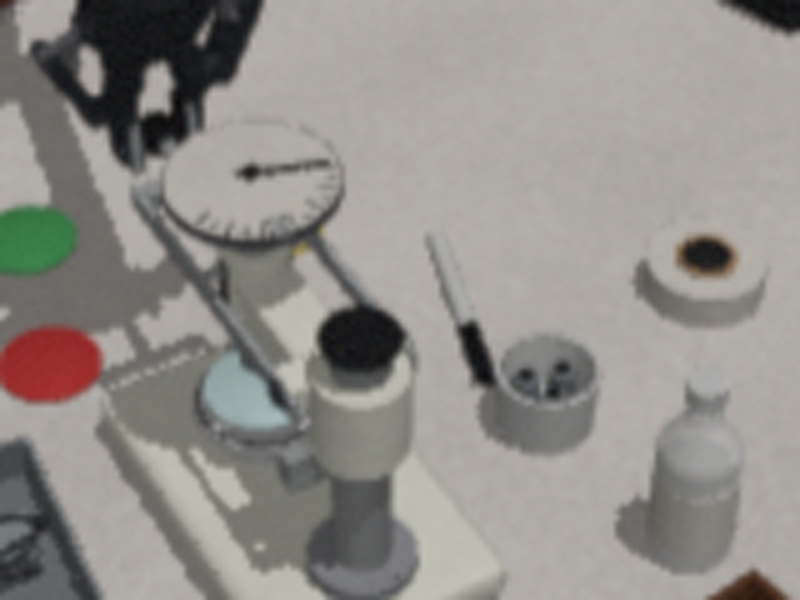

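The stop is felt: 17 N tangential, with the motion halted. The scene crop shows the pointer from the hub (250,172) to (328,162), and something at the dial rim near (275,225) that may be the set hand. I'll rectify the dial plane from both fixed cameras.

```bash
cat >> h.py <<'E'
def rect(d,c,S=400,half=.055):
    # dial plane seen from above: up=+x world, left=+y
    g=np.linspace(half,-half,S); X,Y=np.meshgrid(g,g,indexing='ij')
    P=np.c_[c[0]+X.ravel(),c[1]+Y.ravel(),np.full(X.size,c[2])]
    E=np.array(d['extrinsics']); q=(P-E[:3,3])@E[:3,:3]; q=q*[1,-1,-1]
    K=np.array([[d['fx'],0,d['cx']],[0,d['fy'],d['cy']],[0,0,1.]])
    uv=cv2.projectPoints(q,np.zeros(3),np.zeros(3),K,np.float64(d['D']))[0].reshape(S,S,2).astype(np.float32)
    return cv2.remap(d['img'],uv[...,0],uv[...,1],cv2.INTER_CUBIC)
E
python3 - <<'E'
from h import *
a=dict(np.load('top2.npz'));b=dict(np.load('scene2.npz'))
t=A0+.0208; c=np.r_[C+.115*np.array([np.cos(t),np.sin(t)]),.222];print(c)
print(bydepth(b,[[230+250/5,180+172/5],[230+235/5,180+200/5],[230+270/5,180+200/5]]))
cv2.imwrite('pics/r2.png',np.hstack([rect(b,c),rect(a,c)])[:,:,::-1])
E
```

```text
[ 0.58443905 -0.0844606   0.222     ]
[[ 0.59210379 -0.08743146  0.22585206]
 [ 0.60329825 -0.10377192  0.22293178]
 [ 0.6102384  -0.08714096  0.21951509]]
```

View pics/r2.png

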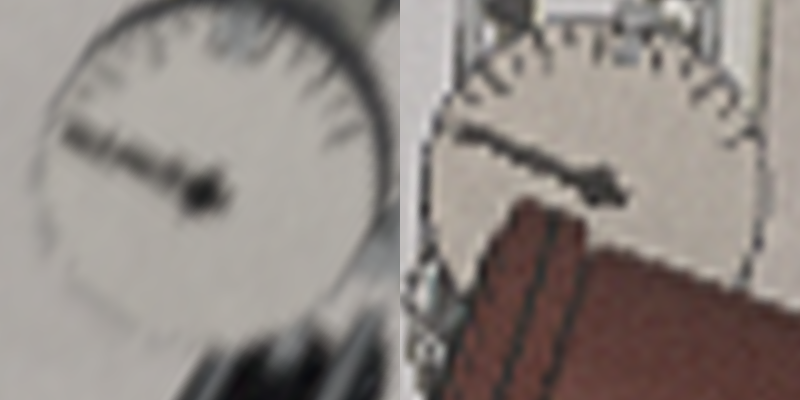

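The top camera sees the dial well in the right panel. The pointer runs from the hub (603,187) to a tip near (463,128), and the steel set hand is at (628,45). I'll quantify the two angles.

```bash
cat >> h.py <<'E'
def dial(d,c,hub=None,save=None,sh=None):
    S=400; r=rect(d,c); k=S/.11
    im=r.astype(float); g=im.mean(2)
    yy,xx=np.mgrid[:S,:S]
    if hub is None:
        m=((g<85)&(np.hypot(xx-200,yy-192)<40)&~((im[...,0]-im[...,2])>25)).astype(np.uint8)
        m=cv2.morphologyEx(m,cv2.MORPH_OPEN,np.ones((15,15))); print('hub px',m.sum()); hub=[xx[m>0].mean(),yy[m>0].mean()]
    hx,hy=hub; rr=np.hypot(xx-hx,yy-hy)/k*1000; th=np.arctan2(xx-hx,-(yy-hy)) # clockwise from up
    out={'hub':np.round(hub,1)}
    w=np.clip(150-g,0,100)*((rr>15)&(rr<36)&(yy<hy+40)&((im[...,0]-im[...,2])<25))
    hist=np.histogram(th,bins=np.arange(-2.0,1.8,.02),weights=w)[0]; hist=np.convolve(hist,np.ones(5),'same')
    t0=-2+.02*(hist.argmax()+.5); s=w*(abs(th-t0)<.12); out['ptr']=round(float((s*th).sum()/s.sum()),3)
    bl=im[...,2]-im[...,0]; s=np.clip(bl+5,0,50)*((rr>34)&(rr<44)&(yy<hy))*(abs(th-(0.19 if sh is None else sh))<.2)
    out['set']=round(float((s*th).sum()/(s.sum()+1e-9)),3); out['setw']=int(s.sum())
    return out
E
python3 - <<'E'
from h import *
a=dict(np.load('top2.npz'));c=[.58444,-.08446,.222]
for hub in (None,(203,187),(200,190)): print(dial(a,c,hub))
r=rect(a,c).astype(float); print((r[20:75:6,205:255:6,2]-r[20:75:6,205:255:6,0]).astype(int)); 
g=r.mean(2); ang=np.arange(-1.3,1.4,.025)
print([(round(t,3),int(np.mean([cv2.getRectSubPix(g.astype(np.float32),(1,1),(202+q*np.sin(t),188-q*np.cos(t)))[0,0] for q in np.arange(140,162,3)]))) for t in ang])
cv2.imwrite('pics/r3.png',cv2.resize(r[:260].astype(np.uint8),None,fx=2,fy=2)[:,:,::-1])
E
```

```text
hub px 982
{'hub': array([197. , 186.7]), 'ptr': -1.167, 'set': 0.242, 'setw': 2279}
{'hub': array([203, 187]), 'ptr': -1.189, 'set': 0.199, 'setw': 2322}
{'hub': array([200, 190]), 'ptr': -1.148, 'set': 0.216, 'setw': 2163}
[[ -8  -8  -4  -4  -4  -3  -2  -2  -2]
 [-13 -11  -4  -4  -4  -2  -2  -4  -3]
 [-16 -15  -9  -5  -3  -2  -3  -6  -7]
 [-16 -17 -15  -9  -3  -2  -3  -7 -14]
 [-16 -16 -13  -7  -1   0  -4 -12 -16]
 [-15 -12  -5  -2   0   1  -7 -17 -14]
 [-16 -13  -4   1   3   2 -10 -20 -12]
 [-18 -14  -7  -4  -1  -3 -13 -20 -11]
 [-18 -17 -14 -15 -14 -15 -18 -19 -12]
 [-17 -18 -20 -20 -21 -21 -20 -18 -14]]
[(np.float64(-1.3), 158), (np.float64(-1.275), 138), (np.float64(-1.25), 113), (np.float64(-1.225), 93), (np.float64(-1.2), 85), (np.float64(-1.175), 87), (np.float64(-1.15), 97), (np.float64(-1.125), 116), (np.float64(-1.1), 142), (np.float64(-1.075), 164), (np.float64(-1.05), 173), (np.float64(-1.025), 166), (np.float64(-1.0), 148), (np.float64(-0.975), 135), (np.float64(-0.95), 139), (np.float64(-0.925), 155), (np.float64(-0.9), 170), (np.float64(-0.875), 170), (np.float64(-0.
[... 1591 characters left out ...]
oat64(0.7), 165), (np.float64(0.725), 165), (np.float64(0.75), 152), (np.float64(0.775), 131), (np.float64(0.8), 113), (np.float64(0.825), 112), (np.float64(0.85), 131), (np.float64(0.875), 153), (np.float64(0.9), 165), (np.float64(0.925), 164), (np.float64(0.95), 150), (np.float64(0.975), 129), (np.float64(1.0), 119), (np.float64(1.025), 130), (np.float64(1.05), 150), (np.float64(1.075), 161), (np.float64(1.1), 165), (np.float64(1.125), 167), (np.float64(1.15), 157), (np.float64(1.175), 132), (np.float64(1.2), 110), (np.float64(1.225), 111), (np.float64(1.25), 132), (np.float64(1.275), 155), (np.float64(1.3), 164), (np.float64(1.325), 163), (np.float64(1.35), 162), (np.float64(1.375), 159)]
```

View pics/r3.png

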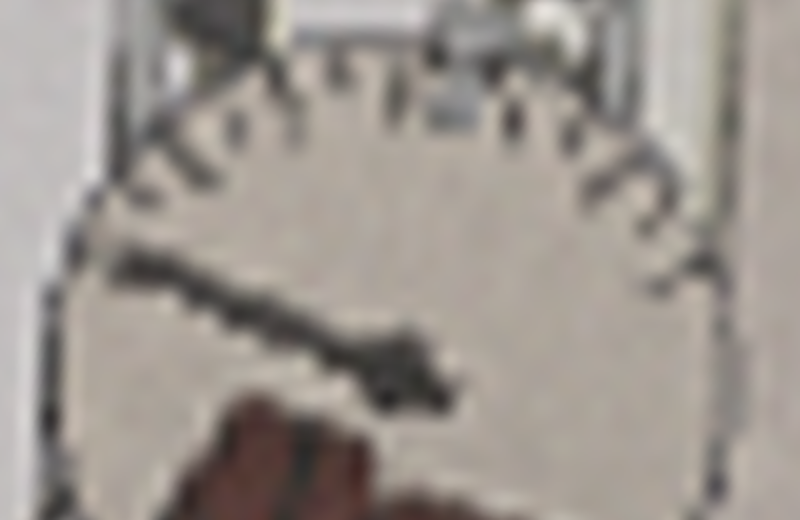

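Against the hub (202,188), the pointer rests at about -1.19 and the set hand is at about +0.18, midway between the ticks at -0.02 and 0.40. That is 1.37 rad, or 6.9 divisions, so about 12.4 mm of ball travel after touch. I'll press down now, holding a small force into the stop.

Request:
carry_out:
  dr:
    - [0,0,0]
    - [0,0,0]
    - [0,0,0]
    - [0,0,0]
    - [0,0,0]
  delta_pos:
    - [0,-0.001,0.003]
    - [0,-0.001,0.006]
    - [-0.0002,-0.001,0.009]
    - [-0.0003,-0.001,0.012]
    - [-0.0004,-0.001,0.012]
  fingers: [1,1,1,1,1]

```text
clock: 7.45
position: [0.4674, -0.0739, 0.1363]
orientation: [0.146, 3.136, 0.014]
force: [-2.2, 7.0, 2.3]
opening: 0.0266
```

```bash
python3 -c "
from h import *
st()"
```

```text
t 7.45 pos [ 0.4674 -0.0739  0.1363] r 0.2325 ang -0.0196 yawerr -0.004 Ftool [ 2.86  6.82 -2.26] open 0.0266 tilt [0.0031 0.0088]
```

Request:
carry_out:
  dr:
    - [0,0,0]
    - [0,0,0]
    - [0,0,0]
    - [0,0,0]
    - [0,0,0]
  delta_pos:
    - [0,-0.001,0.003]
    - [-0.0003,-0.001,0.006]
    - [-0.0006,-0.001,0.008]
    - [-0.0008,-0.001,0.01]
    - [-0.0008,-0.001,0.01]
  fingers: [1,1,1,1,1]

```text
clock: 7.95
position: [0.4683, -0.074, 0.1266]
orientation: [0.145, 3.136, 0.017]
force: [-2.7, 6.4, 3.1]
opening: 0.0266
```

Request:
carry_out:
  dr:
    - [0,0,0]
    - [0,0,0]
    - [0,0,0]
    - [0,0,0]
  delta_pos:
    - [-0.0001,-0.001,0.001]
    - [-0.0002,-0.001,0.002]
    - [-0.0002,-0.001,0.002]
    - [-0.0002,-0.001,0.002]
  fingers: [1,1,1,1]

```text
clock: 8.35
position: [0.4685, -0.0739, 0.1251]
orientation: [0.144, 3.136, 0.02]
force: [-2.5, 6.5, 2.1]
opening: 0.0263
```

```bash
cat > look.py <<'E'
from h import *
import sys
st(); s=arm.sense(); z0=.1481
dz=z0-s['position'][2]; q=95*np.arcsin(dz/.215); print('ball drop %.1f mm quill %.1f'%(dz*1e3,q))
d=cap('top'); c=[.58444,-.08446,.222-q/1e3]
for hub in (None,(202,188)): print(dial(d,c,hub))
if len(sys.argv)>1: cv2.imwrite('pics/'+sys.argv[1],cv2.resize(rect(d,c),None,fx=1.4,fy=1.4)[:,:,::-1])
E
python3 look.py
```

```text
t 8.35 pos [ 0.4685 -0.0739  0.1251] r 0.2314 ang -0.0192 yawerr -0.003 Ftool [ 3.12  6.24 -2.01] open 0.0263 tilt [0.0032 0.0124]
ball drop 23.0 mm quill 10.2
hub px 878
{'hub': array([197.1, 187.3]), 'ptr': -1.158, 'set': 0.23, 'setw': 2011}
{'hub': array([202, 188]), 'ptr': -1.174, 'set': 0.198, 'setw': 2056}
```

Request:
carry_out:
  dr:
    - [0,0,0]
    - [0,0,0]
    - [0,0,0]
    - [0,0,0]
    - [0,0,0]
  delta_pos:
    - [-0.0001,-0.001,0.001]
    - [-0.0002,-0.001,0.002]
    - [-0.0003,-0.001,0.003]
    - [-0.0004,-0.001,0.0035]
    - [-0.0004,-0.001,0.0035]
  fingers: [1,1,1,1,1]

```text
clock: 8.9
position: [0.4689, -0.0739, 0.1221]
orientation: [0.144, 3.136, 0.022]
force: [-2.4, 6.2, 2.7]
opening: 0.0264
```

Request:
carry_out:
  dr:
    - [0,0,0]
    - [0,0,0]
    - [0,0,0]
    - [0,0,0]
  delta_pos:
    - [-0.0001,-0.001,0.001]
    - [-0.0003,-0.001,0.002]
    - [-0.0004,-0.001,0.0025]
    - [-0.0004,-0.001,0.0025]
  fingers: [1,1,1,1]

```text
clock: 9.3
position: [0.4691, -0.0739, 0.12]
orientation: [0.143, 3.136, 0.025]
force: [-3.1, 6.4, 3.9]
opening: 0.0266
```

```bash
python3 look.py
```

```text
t 9.3 pos [ 0.4691 -0.0739  0.12  ] r 0.2308 ang -0.0190 yawerr -0.002 Ftool [ 3.71  6.2  -3.85] open 0.0266 tilt [0.0029 0.016 ]
ball drop 28.1 mm quill 12.4
hub px 1107
{'hub': array([196.6, 187.7]), 'ptr': -1.155, 'set': 0.212, 'setw': 2438}
{'hub': array([202, 188]), 'ptr': -1.174, 'set': 0.177, 'setw': 2456}
```

Request:
carry_out:
  dr:
    - [0.004,0,0]
    - [0.008,0,0]
    - [0.012,0,0]
    - [0.012,0,0]
  delta_pos:
    - [-0.0001,-0.001,0.001]
    - [-0.0003,-0.001,0.002]
    - [-0.0004,-0.001,0.0025]
    - [-0.0004,-0.001,0.0028]
  fingers: [1,1,1,1]

```text
clock: 9.75
position: [0.4695, -0.0741, 0.1177]
orientation: [0.142, 3.137, 0.009]
force: [-2.5, 4.3, 2.8]
opening: 0.0262
```

Request:
carry_out:
  dr:
    - [0,0,0]
    - [0,0,0]
    - [0,0,0]
    - [0,0,0]
  delta_pos:
    - [-0.0001,-0.001,0.001]
    - [-0.0003,-0.001,0.002]
    - [-0.0004,-0.001,0.0025]
    - [-0.0004,-0.001,0.0028]
  fingers: [1,1,1,1]

```text
clock: 10.15
position: [0.4699, -0.0741, 0.1154]
orientation: [0.142, 3.137, 0.011]
force: [-2.2, 7.1, 3.2]
opening: 0.0267
```

```bash
python3 look.py
```

```text
t 10.15 pos [ 0.4699 -0.0741  0.1154] r 0.2300 ang -0.0195 yawerr -0.002 Ftool [ 2.79  6.9  -3.13] open 0.0267 tilt [0.0018 0.0072]
ball drop 32.7 mm quill 14.5
hub px 1029
{'hub': array([196. , 187.9]), 'ptr': -1.153, 'set': 0.233, 'setw': 1755}
{'hub': array([202, 188]), 'ptr': -1.177, 'set': 0.194, 'setw': 1819}
```

Request:
carry_out:
  dr:
    - [0,0,0]
    - [0,0,0]
    - [0,0,0]
    - [0,0,0]
  delta_pos:
    - [-0.0001,-0.001,0.001]
    - [-0.0003,-0.001,0.002]
    - [-0.0004,-0.001,0.0025]
    - [-0.0004,-0.001,0.0028]
  fingers: [1,1,1,1]

```text
clock: 10.6
position: [0.4703, -0.0742, 0.1133]
orientation: [0.141, 3.137, 0.014]
force: [-2.7, 6.6, 4.5]
opening: 0.0266
```

Request:
carry_out:
  dr:
    - [0,0,0]
    - [0,0,0]
    - [0,0,0]
    - [0,0,0]
  delta_pos:
    - [-0.0001,-0.001,0.001]
    - [-0.0003,-0.001,0.002]
    - [-0.0004,-0.001,0.0025]
    - [-0.0004,-0.001,0.0028]
  fingers: [1,1,1,1]

```text
clock: 11.0
position: [0.4708, -0.0742, 0.1113]
orientation: [0.141, 3.137, 0.017]
force: [-2.8, 6.7, 5.8]
opening: 0.0267
```

```bash
python3 look.py
```

```text
t 11.0 pos [ 0.4708 -0.0742  0.1113] r 0.2291 ang -0.0194 yawerr -0.001 Ftool [ 3.35  6.53 -5.7 ] open 0.0267 tilt [0.0018 0.0108]
ball drop 36.8 mm quill 16.4
hub px 961
{'hub': array([195.2, 185.5]), 'ptr': -0.834, 'set': 0.244, 'setw': 1988}
{'hub': array([202, 188]), 'ptr': -0.866, 'set': 0.194, 'setw': 1948}
```

The pad has touched and the pointer has advanced 0.31 rad. About 1.05 rad remains, roughly 9.5 mm at the ball.

Request:
carry_out:
  dr:
    - [0,0,0]
    - [0,0,0]
    - [0,0,0]
    - [0,0,0]
    - [0,0,0]
  delta_pos:
    - [-0.0002,-0.001,0.001]
    - [-0.0004,-0.001,0.002]
    - [-0.0006,-0.001,0.003]
    - [-0.0008,-0.001,0.004]
    - [-0.0009,-0.001,0.0045]
  fingers: [1,1,1,1,1]

```text
clock: 11.55
position: [0.4716, -0.0742, 0.1075]
orientation: [0.14, 3.138, 0.02]
force: [-5.2, 6.6, 6.4]
opening: 0.0265
```

Request:
carry_out:
  dr:
    - [0.01,0,0]
    - [0.01,0,0]
    - [0.01,0,0]
    - [0.01,0,0]
  delta_pos:
    - [-0.0002,-0.001,0.001]
    - [-0.0004,-0.001,0.002]
    - [-0.0006,-0.001,0.003]
    - [-0.0006,-0.001,0.003]
  fingers: [1,1,1,1]

```text
clock: 11.95
position: [0.4722, -0.0744, 0.1054]
orientation: [0.139, 3.138, 0.006]
force: [-5.4, 6.2, 6.2]
opening: 0.0264
```

```bash
python3 look.py
```

```text
t 11.95 pos [ 0.4722 -0.0744  0.1054] r 0.2277 ang -0.0198 yawerr -0.000 Ftool [ 5.94  5.71 -6.22] open 0.0264 tilt [0.0004 0.0041]
ball drop 42.7 mm quill 19.0
hub px 968
{'hub': array([197.7, 188.7]), 'ptr': -0.227, 'set': 0.223, 'setw': 1836}
{'hub': array([202, 188]), 'ptr': -0.272, 'set': 0.194, 'setw': 1904}
```

Request:
carry_out:
  dr:
    - [0,0,0]
    - [0,0,0]
    - [0,0,0]
    - [0,0,0]
    - [0,0,0]
  delta_pos:
    - [-0.0001,-0.001,0.001]
    - [-0.0003,-0.001,0.002]
    - [-0.0005,-0.001,0.003]
    - [-0.0006,-0.001,0.004]
    - [-0.0006,-0.001,0.004]
  fingers: [1,1,1,1,1]

```text
clock: 12.5
position: [0.4728, -0.0744, 0.1025]
orientation: [0.138, 3.138, 0.009]
force: [-4.4, 7.3, 7.2]
opening: 0.0263
```

```bash
python3 look.py r4.png
```

```text
t 12.5 pos [ 0.4728 -0.0744  0.1025] r 0.2270 ang -0.0197 yawerr 0.000 Ftool [ 5.02  6.97 -7.17] open 0.0263 tilt [0.0004 0.0059]
ball drop 45.6 mm quill 20.3
hub px 1143
{'hub': array([196.3, 185.4]), 'ptr': 0.096, 'set': 0.225, 'setw': 1977}
{'hub': array([202, 188]), 'ptr': 0.032, 'set': 0.182, 'setw': 1872}
```

View pics/r4.png

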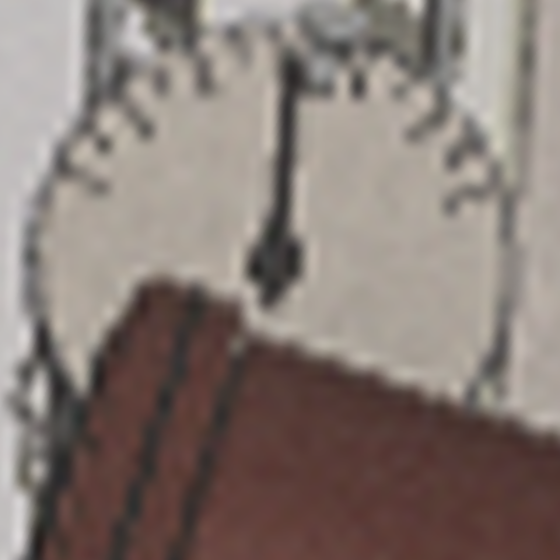

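The pointer runs from the hub (275,262) to its tip (290,70), and the set hand is at (318,75). That leaves about 0.14 rad, or 0.7 of a division, so about 1.2 mm more at the ball.

Request:
carry_out:
  dr:
    - [0,0,0]
    - [0,0,0]
    - [0,0,0]
    - [0,0,0]
  delta_pos:
    - [-0.0001,-0.001,0.001]
    - [-0.0002,-0.001,0.002]
    - [-0.0002,-0.001,0.0022]
    - [-0.0002,-0.001,0.0022]
  fingers: [1,1,1,1]

```text
clock: 12.95
position: [0.4731, -0.0744, 0.1014]
orientation: [-0.138, -3.139, -0.012]
force: [-5.3, 8.0, 8.5]
opening: 0.0263
```

```bash
python3 look.py r5.png
```

```text
t 12.95 pos [ 0.4731 -0.0744  0.1014] r 0.2268 ang -0.0196 yawerr 0.001 Ftool [ 5.93  7.55 -8.48] open 0.0263 tilt [0.0003 0.0077]
ball drop 46.7 mm quill 20.8
hub px 849
{'hub': array([195.9, 187.9]), 'ptr': 0.216, 'set': 0.255, 'setw': 1371}
{'hub': array([202, 188]), 'ptr': 0.154, 'set': 0.219, 'setw': 1497}
```

View pics/r5.png

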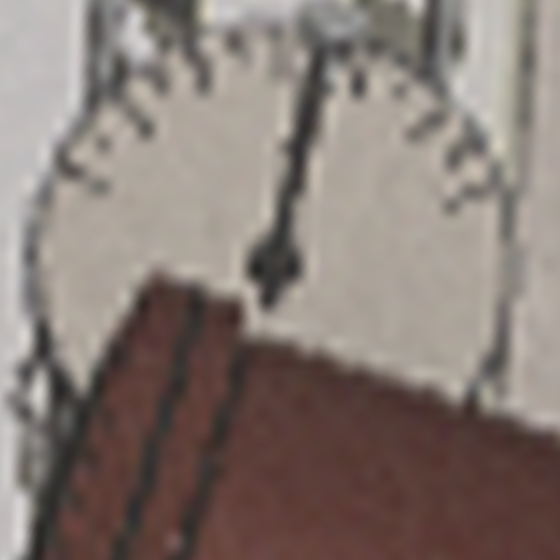

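The pointer tip (315,62) now stands on the set hand (about 318). I'll hold here.

Request:
carry_out:
  dr:
    - [0,0,0]
    - [0,0,0]
    - [0,0,0]
    - [0,0,0]
    - [0,0,0]
  delta_pos:
    - [0,-0.001,0.0011]
    - [0,-0.001,0.0011]
    - [0,-0.001,0.0011]
    - [0,-0.001,0.0011]
    - [0,-0.001,0.0011]
  fingers: [1,1,1,1,1]

```text
clock: 13.5
position: [0.4731, -0.0744, 0.1014]
orientation: [-0.137, -3.138, -0.015]
force: [-4.8, 7.0, 7.9]
opening: 0.0263
```

```bash
python3 look.py
```

```text
t 13.5 pos [ 0.4731 -0.0744  0.1014] r 0.2268 ang -0.0195 yawerr 0.002 Ftool [ 5.41  6.66 -7.79] open 0.0263 tilt [0.0002 0.0095]
ball drop 46.7 mm quill 20.8
hub px 910
{'hub': array([196.6, 187.7]), 'ptr': 0.206, 'set': 0.256, 'setw': 1619}
{'hub': array([202, 188]), 'ptr': 0.15, 'set': 0.222, 'setw': 1702}
```

Stable. I'll hold about 2 s more.

Request:
carry_out:
  dr:
    - [0,0,0]
    - [0,0,0]
    - [0,0,0]
    - [0,0,0]
    - [0,0,0]
  delta_pos:
    - [0,-0.001,0.0011]
    - [0,-0.001,0.0011]
    - [0,-0.001,0.0011]
    - [0,-0.001,0.0011]
    - [0,-0.001,0.0011]
  fingers: [1,1,1,1,1]

```text
clock: 14.05
position: [0.4731, -0.0744, 0.1014]
orientation: [-0.136, -3.138, -0.018]
force: [-5.5, 6.7, 7.9]
opening: 0.0264
```

Request:
carry_out:
  dr:
    - [0,0,0]
    - [0,0,0]
    - [0,0,0]
    - [0,0,0]
    - [0,0,0]
  delta_pos:
    - [0,-0.001,0.0011]
    - [0,-0.001,0.0011]
    - [0,-0.001,0.0011]
    - [0,-0.001,0.0011]
    - [0,-0.001,0.0011]
  fingers: [1,1,1,1,1]

```text
clock: 14.55
position: [0.4731, -0.0744, 0.1014]
orientation: [-0.135, -3.138, -0.021]
force: [-5.6, 6.9, 8.7]
opening: 0.0264
```

Request:
carry_out:
  dr:
    - [0,0,0]
    - [0,0,0]
    - [0,0,0]
    - [0,0,0]
    - [0,0,0]
  delta_pos:
    - [0,-0.001,0.0011]
    - [0,-0.001,0.0011]
    - [0,-0.001,0.0011]
    - [0,-0.001,0.0011]
    - [0,-0.001,0.0011]
  fingers: [1,1,1,1,1]

```text
clock: 15.05
position: [0.4731, -0.0743, 0.1014]
orientation: [-0.134, -3.138, -0.023]
force: [-4.9, 6.8, 7.3]
opening: 0.0266
```

Request:
carry_out:
  dr:
    - [0,0,0]
    - [0,0,0]
    - [0,0,0]
    - [0,0,0]
    - [0,0,0]
  delta_pos:
    - [0,-0.001,0.0011]
    - [0,-0.001,0.0011]
    - [0,-0.001,0.0011]
    - [0,-0.001,0.0011]
    - [0,-0.001,0.0011]
  fingers: [1,1,1,1,1]

```text
clock: 15.55
position: [0.4731, -0.0743, 0.1014]
orientation: [-0.133, -3.137, -0.026]
force: [-5.4, 7.4, 7.5]
opening: 0.0262
```

```bash
python3 look.py
```

```text
t 15.55 pos [ 0.4731 -0.0743  0.1014] r 0.2268 ang -0.0190 yawerr 0.004 Ftool [ 5.98  7.06 -7.34] open 0.0262 tilt [-0.0006  0.0167]
ball drop 46.7 mm quill 20.8
hub px 911
{'hub': array([196.6, 187.7]), 'ptr': 0.207, 'set': 0.245, 'setw': 1514}
{'hub': array([202, 188]), 'ptr': 0.15, 'set': 0.207, 'setw': 1546}
```

Request:
carry_out:
  dr:
    - [0,0,0]
    - [0,0,0]
    - [0,0,0]
    - [0,0,0]
  delta_pos:
    - [0,-0.001,0.0011]
    - [0,-0.001,0.0011]
    - [0,-0.001,0.0011]
    - [0,-0.001,0.0011]
  fingers: [1,1,1,1]

```text
clock: 16.0
position: [0.4731, -0.0743, 0.1014]
orientation: [-0.132, -3.137, -0.029]
force: [-5.4, 6.5, 7.5]
opening: 0.026
```

Request:
carry_out:
  dr:
    - [0.015,0,0]
    - [0.015,0,0]
    - [0.015,0,0]
    - [0.015,0,0]
    - [0.015,0,0]
  delta_pos:
    - [0.0004,-0.0008,-0.001]
    - [0.0008,-0.0008,-0.003]
    - [0.0012,-0.0008,-0.005]
    - [0.0015,-0.0008,-0.007]
    - [0.0019,-0.0008,-0.009]
  fingers: [1,1,1,1,1]

```text
clock: 16.5
position: [0.4711, -0.0742, 0.1113]
orientation: [-0.132, -3.136, -0.008]
force: [-4.8, 5.6, 4.6]
opening: 0.0267
```

```bash
python3 look.py
```

```text
t 16.5 pos [ 0.4711 -0.0742  0.1113] r 0.2288 ang -0.0196 yawerr 0.005 Ftool [ 5.27  5.18 -4.52] open 0.0267 tilt [-0.0022  0.0049]
ball drop 36.8 mm quill 16.3
hub px 958
{'hub': array([195.3, 185.5]), 'ptr': -0.885, 'set': 0.241, 'setw': 1867}
{'hub': array([202, 188]), 'ptr': -0.911, 'set': 0.191, 'setw': 1824}
```

Request:
carry_out:
  dr:
    - [0,0,0]
    - [0,0,0]
    - [0,0,0]
    - [0,0,0]
    - [0,0,0]
  delta_pos:
    - [0.0006,-0.0008,-0.002]
    - [0.001,-0.0008,-0.004]
    - [0.0014,-0.0008,-0.006]
    - [0.0017,-0.0008,-0.008]
    - [0.002,-0.0008,-0.01]
  fingers: [1,1,1,1,1]

```text
clock: 17.05
position: [0.4696, -0.0741, 0.1224]
orientation: [-0.131, -3.137, -0.01]
force: [-0.7, 5.2, 3.4]
opening: 0.0266
```

Request:
carry_out:
  dr:
    - [0,0,0]
    - [0,0,0]
    - [0,0,0]
    - [0,0,0]
    - [0,0,0]
  delta_pos:
    - [0.0003,-0.0008,-0.002]
    - [0.0005,-0.0008,-0.004]
    - [0.0007,-0.0008,-0.006]
    - [0.0009,-0.0008,-0.008]
    - [0.001,-0.0008,-0.01]
  fingers: [1,1,1,1,1]

```text
clock: 17.55
position: [0.4686, -0.074, 0.1329]
orientation: [-0.131, -3.137, -0.013]
force: [-1.8, 5.1, 1.3]
opening: 0.0263
```

```bash
python3 look.py
```

```text
t 17.55 pos [ 0.4686 -0.074   0.1329] r 0.2313 ang -0.0193 yawerr 0.006 Ftool [ 2.24  4.93 -1.25] open 0.0263 tilt [-0.0011  0.0082]
ball drop 15.2 mm quill 6.7
hub px 1034
{'hub': array([196.9, 188.4]), 'ptr': -1.15, 'set': 0.225, 'setw': 1702}
{'hub': array([202, 188]), 'ptr': -1.171, 'set': 0.193, 'setw': 1828}
```

Request:
carry_out:
  dr:
    - [0,0,0]
    - [0,0,0]
    - [0,0,0]
    - [0,0,0]
    - [0,0,0]
  delta_pos:
    - [0.0002,-0.0008,-0.002]
    - [0.0004,-0.0008,-0.004]
    - [0.0005,-0.0008,-0.006]
    - [0.0006,-0.0008,-0.008]
    - [0.0007,-0.0008,-0.0095]
  fingers: [1,1,1,1,1]

```text
clock: 18.1
position: [0.4682, -0.0739, 0.1435]
orientation: [-0.13, -3.138, -0.015]
force: [0.4, 5.5, 0.7]
opening: 0.0267
```

Request:
carry_out:
  dr:
    - [0,0,0]
    - [0,0,0]
    - [0,0,0]
    - [0,0,0]
    - [0,0,0]
  delta_pos:
    - [0,-0.0008,-0.001]
    - [0.0001,-0.0008,-0.002]
    - [0.0001,-0.0008,-0.003]
    - [0.0001,-0.0008,-0.004]
    - [0.0001,-0.0008,-0.0045]
  fingers: [1,1,1,1,1]

```text
clock: 18.6
position: [0.4683, -0.0739, 0.1476]
orientation: [-0.13, -3.139, -0.018]
force: [2.2, 5.3, -7.2]
opening: 0.0267
```

```bash
python3 look.py
```

```text
t 18.6 pos [ 0.4683 -0.0739  0.1476] r 0.2316 ang -0.0191 yawerr 0.007 Ftool [-1.81  5.36  7.28] open 0.0267 tilt [0.0004 0.0114]
ball drop 0.5 mm quill 0.2
hub px 973
{'hub': array([197.5, 187.6]), 'ptr': -1.155, 'set': 0.233, 'setw': 1826}
{'hub': array([202, 188]), 'ptr': -1.172, 'set': 0.202, 'setw': 1865}
```

The lever is up against its stop. Before swinging out I'll check that the lens stayed, by comparing with the earlier scene image.

```bash
python3 - <<'E'
from h import *
b=dict(np.load('scene2.npz')); e=cap('scene'); np.savez('scene3.npz',**e)
D=np.abs(e['img'].astype(int)-b['img']).mean(2)
print('lens region',D[248:270,268:292].mean(),'max',D[248:270,268:292].max(),'bg',D[200:240,330:390].mean())
print('depth diff',np.median(np.abs(e['depth']-b['depth'])[250:266,272:286]))
E
```

```text
lens region 0.942550505050505 max 7.0 bg 0.7308333333333333
depth diff 0.0021731257
```

Request:
carry_out:
  dr:
    - [0,0,0.04]
    - [0,0,0.08]
    - [0,0,0.12]
    - [0,0,0.16]
    - [0,0,0.2]
  delta_pos:
    - [0,0.0093,0]
    - [-0.0006,0.0186,0]
    - [-0.0015,0.0279,0]
    - [-0.0028,0.0371,0]
    - [-0.0045,0.0462,0]
  fingers: [1,1,1,1,1]

```text
clock: 19.2
position: [0.4771, -0.0286, 0.1477]
orientation: [0.445, 3.11, 0.016]
force: [4.2, -2.5, -8.4]
opening: 0.0266
```

```bash
python3 -c "
from h import *
st()"
```

```text
t 19.2 pos [ 0.4771 -0.0286  0.1477] r 0.2315 ang 0.1803 yawerr 0.004 Ftool [-4.73 -1.36  8.39] open 0.0266 tilt [0.0016 0.01  ]
```

Lens unmoved. I'll continue swinging out.

Request:
carry_out:
  dr:
    - [0,0,0.04]
    - [0,0,0.08]
    - [0,0,0.12]
    - [0,0,0.16]
    - [0,0,0.2]
  delta_pos:
    - [-0.0004,0.0093,0.0003]
    - [-0.001,0.0186,0.0005]
    - [-0.002,0.0279,0.0005]
    - [-0.0033,0.0371,0.0005]
    - [-0.005,0.0462,0.0005]
  fingers: [1,1,1,1,1]

```text
clock: 19.7
position: [0.4948, 0.0142, 0.1476]
orientation: [-0.755, -3.048, -0.014]
force: [-1.2, -1.2, -4.0]
opening: 0.0266
```

Request:
carry_out:
  dr:
    - [0,0,0.04]
    - [0,0,0.08]
    - [0,0,0.12]
    - [0,0,0.16]
    - [0,0,0.2]
  delta_pos:
    - [-0.0002,0.0093,0]
    - [-0.0008,0.0186,0]
    - [-0.0017,0.0279,0]
    - [-0.003,0.0371,0]
    - [-0.0047,0.0462,0]
  fingers: [1,1,1,1,1]

```text
clock: 20.2
position: [0.5205, 0.0527, 0.1476]
orientation: [-1.057, -2.956, -0.013]
force: [-0.6, -1.9, -4.1]
opening: 0.0263
```

Request:
carry_out:
  dr:
    - [0,0,0.04]
    - [0,0,0.08]
    - [0,0,0.12]
    - [0,0,0.16]
    - [0,0,0.2]
  delta_pos:
    - [-0.0002,0.0093,0]
    - [-0.0008,0.0186,0]
    - [-0.0017,0.0279,0]
    - [-0.003,0.0371,0]
    - [-0.0047,0.0462,0]
  fingers: [1,1,1,1,1]

```text
clock: 20.7
position: [0.5535, 0.0855, 0.1476]
orientation: [-1.348, -2.834, -0.011]
force: [-0.8, -1.3, -3.0]
opening: 0.0265
```

```bash
python3 -c "
from h import *
st()"
```

```text
t 20.7 pos [0.5535 0.0855 0.1476] r 0.2315 ang 0.7830 yawerr 0.003 Ftool [-0.54 -1.5   3.02] open 0.0265 tilt [0.     0.0079]
```

Request:
carry_out:
  dr:
    - [0,0,0.03]
    - [0,0,0.06]
    - [0,0,0.08]
    - [0,0,0.08]
    - [0,0,0.08]
  delta_pos:
    - [-0.0002,0.007,0]
    - [-0.0006,0.014,0]
    - [-0.0008,0.0185,0]
    - [-0.0008,0.0185,0]
    - [-0.0008,0.0185,0]
  fingers: [1,1,1,1,1]

```text
clock: 21.2
position: [0.5685, 0.0967, 0.1476]
orientation: [-1.459, -2.778, -0.012]
force: [0.7, 1.9, -3.0]
opening: 0.0264
```

Request:
carry_out:
  dr:
    - [0,0,0]
    - [0,0,0]
    - [0,0,0]
    - [0,0,0]
    - [0,0,0]
  delta_pos:
    - [0,0,0]
    - [0,0,0]
    - [0,0,0]
    - [0,0,0]
    - [0,0,0]
  fingers: [0.4,0.1,-0.3,-0.6,-0.8]

```text
clock: 21.7
position: [0.5688, 0.0965, 0.148]
orientation: [-1.459, -2.779, -0.012]
force: [-0.4, -0.0, -0.9]
opening: 0.0768
```

Request:
carry_out:
  dr:
    - [0,0,0]
    - [0,0,0]
    - [0,0,0]
    - [0,0,0]
    - [0,0,0]
  delta_pos:
    - [0,0,-0.005]
    - [0,0,-0.025]
    - [0,0,-0.05]
    - [0,0,-0.08]
    - [0,0,-0.11]
  fingers: [-0.8,-0.8,-0.8,-0.8,-0.8]

```text
clock: 22.2
position: [0.5685, 0.0955, 0.2593]
orientation: [-1.459, -2.779, -0.012]
force: [-0.1, -0.1, -0.2]
opening: 0.077
```

Request:
carry_out:
  dr:
    - [0,0,0]
    - [0,0,0]
    - [0,0,0]
    - [0,0,0]
    - [0,0,0]
  delta_pos:
    - [0.01,0,-0.02]
    - [0.03,0,-0.05]
    - [0.06,0,-0.05]
    - [0.1,0,-0.05]
    - [0.1,0,-0.05]
  fingers: [-0.8,-0.8,-0.8,-0.8,-0.8]

```text
clock: 22.7
position: [0.5098, 0.1806, 0.3111]
orientation: [-1.454, -2.781, -0.015]
force: [0.0, -0.3, -0.3]
opening: 0.0767
```

```bash
python3 - <<'E'
from h import *
st(); d=cap('top');e=cap('scene')
f=lambda i,a,b,c,g:cv2.resize(i[a:b,c:g],(400,300),interpolation=cv2.INTER_CUBIC)
o=dict(np.load('top1.npz'));os=dict(np.load('scene1.npz'))
D=np.abs(e['img'].astype(int)-os['img']).mean(2); print('scene changed px',(D>25).sum())
cv2.imwrite('pics/f.png',np.vstack([np.hstack([f(d['img'],110,260,270,470),f(o['img'],110,260,270,470)]),np.hstack([f(e['img'],190,310,220,380),f(os['img'],190,310,220,380)])])[:,:,::-1])
E
```

```text
t 22.7 pos [0.5098 0.1806 0.3111] r 0.3339 ang 0.8601 yawerr 0.005 Ftool [-0.23 -0.16  0.32] open 0.0767 tilt [0.0017 0.0097]
scene changed px 26501
```

View pics/f.png

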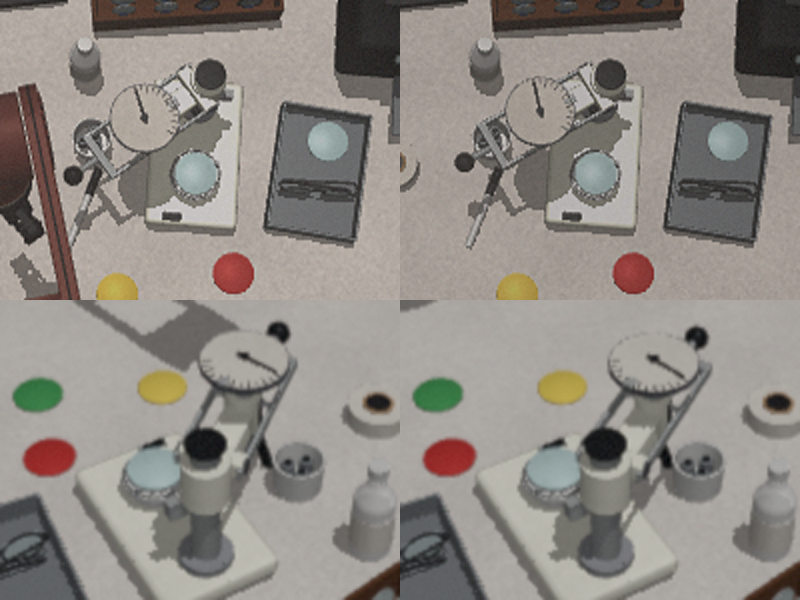

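The final view shows the lens in its seat at (196,172), as before. The arm is out about 0.88 rad (50°), the lever is up, and everything else is unchanged. Handing in.

```bash
python3 -c "
from h import *
print(arm.sense()['force']); print(arm.close_job())"
```

```text
[-1.2763368  -0.05529583 -0.9839055 ]
the job is handed in; nothing more can be done
None
```

The lens is blocked and the job is handed in, with the arm clear of everything at about 23 s of the 58 s allowed. The hand-in gives no verdict.

- **Swing in:** I gripped the ball and swung the arm in until it stopped hard against its stop, at about 17 N at the ball.
- **Press:** I pressed down slowly and felt the touch at about 34 mm of ball travel. The pointer was held for about 3 s within roughly 0.05 rad of the set hand (a quarter of a division) and was never seen past it.
- **Release and swing out:** I eased the lever up to its top stop with the ball still gripped, then swung the arm out to about 0.88 rad (50°) and let go.

**Last checks:** The lens lies in its seat, the pointer is back at the start of its scale, and the lever is up. Nothing else around the blocker has visibly moved; the mouse was outside those crops.

**Disagreements:**
- The stop lay 0.02 rad beyond my camera estimate.
- The hub position in the rectified dial pictures was uncertain by about 1.5 mm. That shifts the pointer and set-hand angles together, by about 0.05 rad.

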